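Open the steam cleaner's filler

TASK

The steam cleaner needs topping up: press its blue filler cap well down against the spring and, keeping it down so as not to force the catch, twist it counter-clockwise (seen from above) until it stops; then lift it off, and set it down gently (not dropped), upright, near the middle of the green drip mat so that all of it rests on the mat. Leave the plaster models where they are.

Things in the scene. Friction and masses are not known exactly. Their poses are not given: they have to be found in the camera images.
- steamer: White bench-top steam cleaner, fixed, 154 x 210 x 127 mm (x, y, z), gauge and knobs on its front (-x side), black wand on its left (+y). Origin at the centre of its underside; z up. Its steel filler neck (62 mm outside diameter) stands over the origin, from z = 95 to 127 mm. On the housing top a red dot marks the locked and a green dot the open direction of the cap.
- neck_rim (a point): Centre of the filler neck's rim, 127 mm above the steamer's origin; the steamer's axes. The cap sits over the neck with 2 mm sideways play. Locked, the cap's origin is 16 mm below this point and its x axis is turned -30 deg (clockwise) from the steamer's x; open, it is at +30 deg, at a stop, 60 deg counter-clockwise of locked.
- cap: Loose blue filler cap, 0.11 to 0.22 kg: round skirt and disc of 75 mm diameter, 33 mm high, with an upright grip bar on top. Origin at the centre of the skirt's lower rim, on which it stands when set down; z up, x along the bar. Locked, a spring pushes it up with 5 N, plus 0.7 N per mm pressed. A catch blocks turning until it is 7 mm down; 11 mm down it meets the neck's rim.
- cap_grip (a point): Centre of the cap's straight grip bar (60 mm long, 18 wide, 28 high), 46 mm above the cap's origin on its axis; the cap's axes. The disc under the bar has its top at 33 mm, the bar's top is at 61 mm above the cap's origin. Pressed 8 to 10 mm down the cap turns freely; within 10 deg of the open stop it lifts straight off, and is clear of the neck 25 mm above its locked height.
- cap_nose (a point): The end (-x) of the cap's grip bar with a white dot on it: 30 mm along -x from cap_grip. It points to the red dot when locked, to the green dot when open.
- mat: Green rubber drip mat with a grey border line, fixed, 160 x 160 x 6 mm. Origin at the centre of its underside; its top is 6 mm above. z up.
- plaster_model_a: Loose cream plaster dental model, 46 x 58 x 24 mm, between steamer and mat. Origin at the centre of its underside. Not to be disturbed.
- plaster_model_b: Loose cream plaster dental model, 50 x 63 x 24 mm, to the right of the mat. Origin at the centre of its underside. Not to be disturbed.
Things that resemble listed ones, but are neither listed nor needed, are in the scene too. Of the things like the cap, leave any that is yellow; of the rest the smaller one is meant.

How it is judged:
By the outcome, as a careful person would: the job done as asked, in the order asked, and still so for the second after the job is handed in, with the robot touching nothing.
It also fails if it takes over 45 s, if anything falls off the work surface, if the arm or the gripper's body presses on something with over 40 N, if the wrist force passes 120 N, or if a joint passes its speed limit or range.

ROBOT

A 7-joint arm with a two-finger parallel gripper is mounted at the origin on a cart in front of the work surface, level with it; the furniture and walls round the work are solid. World frame = base frame: x ahead of the robot, y to its left, z up, the work surface at z = 0. Lengths are in m, angles in rad, forces in N, time in s.
With the tool pointing down it reaches from about 0.4 to 0.85 m from the base axis. Payload 4.5 kg.
Tool frame: the origin (TCP) lies midway between the tips of the shut fingers; the grasp point (between the pads) lies 19 mm behind it (r.grip_point_offset is the distance from the TCP to the grasp point, in m); z points along the fingers, y is the line along which they close (so a half turn about z gives the same grasp; the last joint's range is limited). The gripper opens to 88 mm and grips with 3 to 60 N. Pads are 18 mm wide; open, the fingers measure 123 mm over their backs; the gripper's body (75 mm by 187 mm) begins 45 mm behind the grasp point.
Start: joints at [-1.16, 0.689, -0.195, 1.565, 0.157, 0.902, -0.215], TCP at [0.23, 0.581, 0.239] pointing down, gripper open.
Joint ranges: [-3.01, 3.01], [-0.46, 2.08], [-1.47, 1.51], [0.13, 2.56], [-1, 4.14], [0.04, 2.09], [-2.66, 2.66]. Speed limits (rad/s): [2.57, 2.57, 3.14, 3.14, 3.14, 3.14, 3.14].

INTERFACE

Orientations are given as a unit quaternion [x, y, z, w].
In Python, from plant import r, optics gives the robot as it stands.
- The arm moves only by the shell command python3 -m pendant 'ROWS' [OPENING] [FORCE]. ROWS is JSON, a list of rows, each a list of 6 numbers: the shift along the tool's x, y, z as a fraction of full scale, then the turn, a rotation vector about the tool's x, y, z as a fraction of full scale. A call has 1 to 5 rows; each row shifts and turns the commanded pose from where the row before left it, along the tool's axes as they then stand; what a row does not reach is not made up. Full scale, the value 1, is 0.025 m for a shift and pi rad for a turn. A row lasts 1/12 s, in which the tool goes at most 41.7 mm and 7.16 degrees, less where a joint would pass 70% of its speed; a pose out of reach is approached as far as the arm can. A call with a number of a shift or a turn outside -1 to 1 is refused whole. A call with a gripper value outside its range is refused whole. OPENING is the opening, from -1 (shut) to 1 (fully open), set as the call begins (- or left out, the last holds). The fingers move at their own pace and stop on an object; FORCE is the grip in N (left out, the last holds). Time passes only in rows, so rows that do not move let the fingers close. It gives the time, the measured TCP pose, the force, the opening and the grip force at its end, in the units of the state.
- r.get_state(): the state, without advancing time (a new reading comes with each control period).
- optics.snapshot(name): name is "scene" or "top" or "wrist"; returns (picture, depth): 384x512x3 uint8, blue, green, red; 384x512 float32, m along the optical axis (not along the pixel's ray), 0 where there is no reading.
- optics.calibration(name): a dict with "vfov" (degrees; the focal length in pixels is half the picture's height over the tangent of half this angle, whatever the lens; pixels are square), "cx", "cy" (the principal point, pixels), "cam_to_world" (4x4, takes a point from camera to world coordinates); the wrist camera has in their place "tool_from_camera" (4x4, takes a point from camera to tool coordinates, whose origin is the TCP and whose axes are the flange's). Camera axes: x right, y up, looking along -z (the intrinsics and any distortion apply to the point x, -y, -z); pixel columns grow to the right and rows downward; lengths in m; the calibration is good to about 2 mm. A picture is of the moment at which its call begins: read the wrist's pose just before it. calibration takes no time and is no camera call.
- r.finish_job(): hands the job in; it is judged then, once.
The state is a dict: "clock": time; "q": joint angles; "qd": joint speeds; "joint_torque": joint torques, N m; "tool_pos": TCP position; "eef_rot": TCP orientation; "contact_force": force on the tool from outside, world axes, zero at the start; "moment": the same for the moment, N m; "opening": opening from 0.0 (shut) to 1.0 (fully open); "finger_force": force on a finger pad.
Only numpy, scipy, OpenCV 4.12 (cv2) and the standard library are available. Lean on these libraries where they do the work, as an engineer would, in place of code of your own. Each camera call takes 0.05 s, during which the arm holds its last target. There are 200 camera calls.

## Working session

There is one attempt and no reset: what is moved stays moved. The work goes in short steps, Python scripts to look and compute and a shell command to move; the robot and the scene stay as the last step left them, time stands still between calls to the robot, and variables do not carry over. Pictures are saved under pics/ and viewed, at most 10 in all, crops included, and the job is handed in when it is done.

```bash
ls; mkdir -p pics; python3 - <<'E'
from plant import r, optics
import cv2,numpy as np
s=r.get_state(); print({k:np.round(v,3).tolist() for k,v in s.items()})
for n in ("scene","top"):
    p,d=optics.snapshot(n); cv2.imwrite(f"pics/{n}0.png",p); np.savez(f"{n}0.npz",p=p,d=d)
    c=optics.calibration(n); print(n,{k:np.round(v,4).tolist() if not isinstance(v,str) else v for k,v in c.items()}, (d>0).mean())
print(optics.calibration("wrist"))
a=np.hstack([cv2.imread(f"pics/{n}0.png") for n in("scene","top")])
E
```

```text
pics
{'clock': 0.0, 'q': [-1.16, 0.69, -0.195, 1.566, 0.157, 0.902, -0.215], 'qd': [-0.001, 0.001, -0.0, 0.0, -0.003, 0.002, 0.0], 'joint_torque': [-0.0, -52.757, -1.267, -15.343, -0.053, 0.007, 0.0], 'tool_pos': [0.23, 0.581, 0.238], 'eef_rot': [0.187, 0.982, -0.001, -0.0], 'contact_force': [1.211, -0.49, -0.402], 'moment': [-0.004, -0.073, 0.003], 'finger_force': 0.0, 'opening': 1.002}
scene {'vfov': 50.2944, 'cx': 248.919, 'cy': 190.3483, 'cam_to_world': [[0.5572, 0.5339, -0.6359, -0.3637], [-0.8301, 0.3385, -0.4432, -0.6864], [-0.0214, 0.7748, 0.6318, 0.966], [0.0, 0.0, 0.0, 1.0]]} 0.9962565104166666
top {'vfov': 55.145, 'cx': 254.2835, 'cy': 193.4496, 'cam_to_world': [[0.024, 0.9892, -0.1448, 0.3181], [-0.9997, 0.0239, -0.0019, -0.0902], [0.0015, 0.1448, 0.9895, 1.2614], [0.0, 0.0, 0.0, 1.0]]} 0.9959157307942709
{'vfov': 70.8846123281708, 'cx': 258.1233040301787, 'cy': 194.43543167405477, 'tool_from_camera': array([[-1.70617470e-04,  9.61376179e-01,  2.75237740e-01,
         7.04876427e-02],
       [ 9.99999797e-01,  3.32895975e-04, -5.42879128e-04,
        -1.71268261e-04],
       [-6.13536598e-04,  2.75237592e-01, -9.61376041e-01,
        -1.46140557e-01],
       [ 0.00000000e+00,  0.00000000e+00,  0.00000000e+00,
         1.00000000e+00]])}
```

View pics/scene0.png

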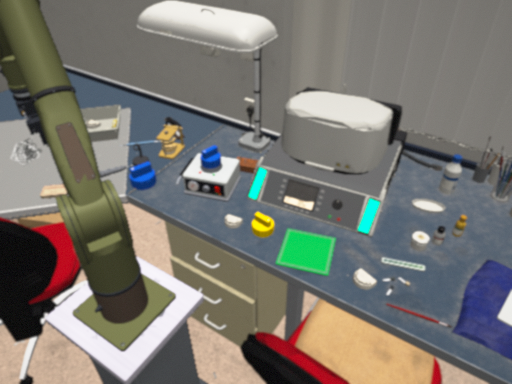

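View pics/top0.png

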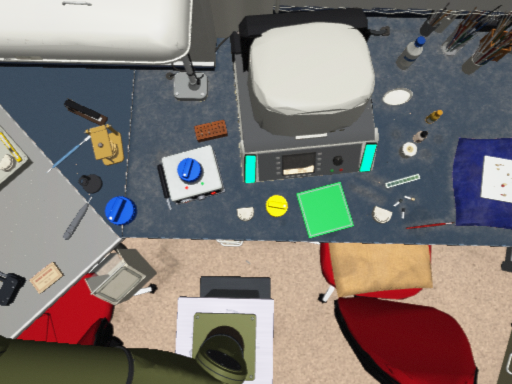

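The pictures show the target cap on the steamer (top view ~190,171), a bigger blue decoy at (121,210), a yellow one at (277,205), the mat at (326,210), and the models at (245,214) and (382,215). I'll measure these next.

```bash
cat > h.py <<'E'
import numpy as np,cv2
from plant import r,optics
from scipy.spatial.transform import Rotation as R
def cam(n,s=None):
    c=optics.calibration(n); f=192/np.tan(np.radians(c["vfov"])/2)
    if n=="wrist":
        T=np.eye(4);T[:3,:3]=R.from_quat(s["eef_rot"]).as_matrix();T[:3,3]=s["tool_pos"]
        T=T@c["tool_from_camera"]
    else: T=c["cam_to_world"]
    return f,c["cx"],c["cy"],np.array(T)
def ray(C,uv):
    f,cx,cy,T=C; uv=np.atleast_2d(uv).astype(float)
    return T[:3,3],np.c_[(uv[:,0]-cx)/f,-(uv[:,1]-cy)/f,-np.ones(len(uv))]@T[:3,:3].T
def plane(C,uv,z):
    o,d=ray(C,uv); return o+d*((z-o[2])/d[:,2])[:,None]
def pts(C,d,m):
    v,u=np.nonzero(m&(d>0)); o,dr=ray(C,np.c_[u,v]); return o+dr*d[v,u][:,None]
def meet(C1,a,C2,b):
    o1,d1=ray(C1,a);o2,d2=ray(C2,b);A=np.c_[d1[0],-d2[0]];t=np.linalg.lstsq(A,o2-o1,rcond=None)[0]
    p,q=o1+t[0]*d1[0],o2+t[1]*d2[0];return (p+q)/2,np.linalg.norm(p-q)
def hsv(p,lo,hi): return cv2.inRange(cv2.cvtColor(p,cv2.COLOR_BGR2HSV),lo,hi)>0
def blobs(m,a=20):
    n,l,st,c=cv2.connectedComponentsWithStats(m.astype(np.uint8)); return [(l==i,st[i],c[i]) for i in range(1,n) if st[i,4]>=a]
E
python3 - <<'E'
from h import *
np.set_printoptions(precision=4,suppress=True)
K={}
for n in("scene","top"):
    z=np.load(n+"0.npz");p,d=z["p"],z["d"];C=cam(n);K[n]=C
    for nm,lo,hi in(("blue",(105,150,80),(125,255,255)),("green",(55,150,80),(75,255,255)),("yellow",(22,150,120),(33,255,255))):
        for m,st,c in blobs(hsv(p,lo,hi),60 if nm!="green" else 4):
            P=pts(C,d,m)
            if nm!="green" and st[4]>3000: continue
            print(n,nm,st,c,"med",np.median(P,0),"zr",np.percentile(P[:,2],[2,50,98]))
            if nm=="blue":
                t=P[P[:,2]>np.percentile(P[:,2],98)-.008]
                e=t[:,:2]-t[:,:2].mean(0);w,v=np.linalg.eigh(e.T@e/len(e));print("   bar",t.mean(0),np.degrees(np.arctan2(v[1,1],v[0,1])),2*np.sqrt(3*w))
            if nm=="green" and st[4]>500:
                h=cv2.minAreaRect(np.argwhere(m)[:,::-1].astype(np.float32));b=plane(C,cv2.boxPoints(h),.006);print("  mat",b.mean(0),b[:,:2].tolist())
    m=hsv(p,(10,8,150),(35,90,255))
z=np.load("top0.npz");p,d=z["p"],z["d"];C=K["top"]
# steamer white top
w=hsv(p,(0,0,170),(180,60,255))
for m,st,c in blobs(w,60):
    P=pts(C,d,m);q=np.median(P,0)
    if P.shape[0] and q[0]<.8 and q[2]>-.05 : 
        h=cv2.minAreaRect(P[:,:2].astype(np.float32)); print("white",st,c,q,h)
# overhead lamp
P=pts(C,d,np.ones_like(d,bool)); 
for y in np.arange(-.4,.5,.1):
    s=P[(abs(P[:,1]-y)<.05)&(P[:,0]>.35)&(P[:,0]<.9)]
    print("y%.1f"%y,[round(float(s[abs(s[:,0]-x)<.05][:,2].max()),3) if (abs(s[:,0]-x)<.05).any() else None for x in np.arange(.4,.9,.1)])
cv2.imwrite("pics/crop.png",np.hstack([cv2.resize(p[130:240,140:250],None,fx=3.6,fy=3.6,interpolation=2),cv2.resize(np.load("scene0.npz")["p"][130:240,160:270],None,fx=3.6,fy=3.6,interpolation=2)]))
E
```

```text
scene blue [201 145  20  23 327] [210.7156 157.1713] med [0.5412 0.1088 0.1442] zr [0.0533 0.1442 0.1732]
   bar [0.5521 0.1159 0.1704] 171.21526338701645 [0.0164 0.0607]
scene blue [129 161  27  29 559] [142.415  175.7692] med [0.4178 0.3464 0.043 ] zr [0.0055 0.043  0.0815]
   bar [0.4318 0.3576 0.0787] 163.16277510093911 [0.0243 0.07  ]
scene blue [496 277  16  13  90] [503.8889 283.1111] med [ 0.6447 -0.8638  0.0046] zr [0.0003 0.0046 0.0106]
   bar [ 0.6454 -0.8618  0.0056] 76.24299121312035 [0.0314 0.0399]
scene blue [460 295  30  26 319] [472.5987 307.7367] med [ 0.5124 -0.8028  0.0081] zr [0.0016 0.0081 0.0177]
   bar [ 0.4958 -0.799   0.0128] 175.90690179322849 [0.0331 0.0699]
scene green [ 276  231   56   45 1612] [305.9566 251.7711] med [ 0.4463 -0.3327  0.0056] zr [0.0015 0.0056 0.0091]
  mat [ 0.4456 -0.3275  0.006 ] [[0.34784809703986025, -0.2798747122449414], [0.4948063134192417, -0.21962433642470924], [0.543427070302243, -0.3829590511109304], [0.3963887921805172, -0.4274953631563733]]
scene green [328 239   8  33  44] [331.1364 255.0227] med [ 0.4797 -0.4028  0.0037] 
[... 4459 characters left out ...]
248 267.5783] [ 0.2394  0.398  -0.022 ] ((0.2108355015516281, 0.48675456643104553), (0.12182936072349548, 0.29388248920440674), 4.684634208679199)
white [ 168  296  108   88 3623] [229.6793 328.1005] [ 0.0639 -0.0589 -0.    ] ((-0.09599386155605316, 0.06193944811820984), (0.5656089186668396, 0.5105113983154297), 86.67615509033203)
y-0.4 [0.013, 0.013, 0.134, 0.349, 0.345]
y-0.3 [0.013, 0.013, 0.142, 0.353, 0.345]
y-0.2 [0.062, 0.066, 0.184, 0.354, 0.343]
y-0.1 [0.038, 0.07, 0.153, 0.349, 0.34]
y-0.0 [0.026, 0.1, 0.15, 0.154, 0.157]
y0.1 [0.008, 0.177, 0.176, 0.511, 0.537]
y0.2 [0.076, 0.143, 0.148, 0.513, 0.539]
y0.3 [0.088, 0.082, 0.007, 0.516, 0.555]
y0.4 [0.088, 0.084, 0.111, 0.516, 0.54]
```

View pics/crop.png

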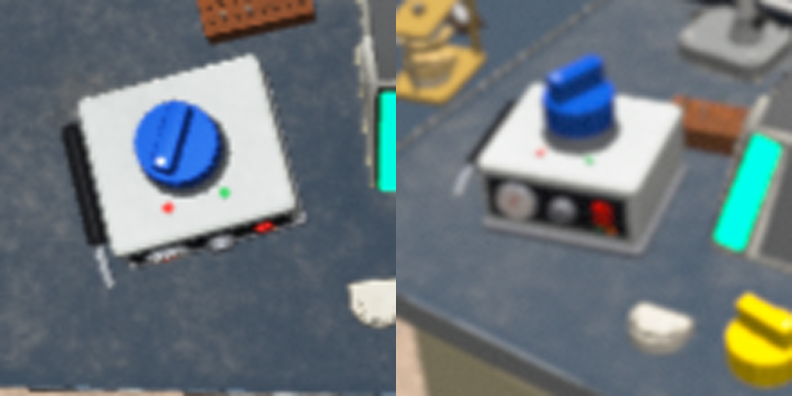

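Crop: the cap bar's white-dot nose points at the red dot (locked). The steamer is turned about +17°, the bar axis is about -12°, the bar top is at z≈0.172, and the cap is near (0.553, 0.116). I'll move above it and refine with the wrist camera.

```bash

python3 -m pendant '[[-0.5,-0.33,0,0,0,0],[-0.94,-0.63,0,0,0,0],[-0.94,-0.63,0,0,0,0],[-0.94,-0.63,0,0,0,0],[-0.94,-0.63,0,0,0,0]]' 1 >/dev/null
python3 -m pendant '[[-0.94,-0.63,0,0,0,0],[-0.94,-0.63,0,0,0,0],[-0.94,-0.63,0,0,0,0],[-0.94,-0.63,0,0,0,0],[-0.94,-0.63,0,0,0,0]]'
python3 -m pendant '[[-0.94,-0.63,0,0,0,0],[-0.94,-0.63,0,0,0,0],[-0.94,-0.63,0,0,0,0],[-0.94,-0.63,0,0,0,0],[-0.94,-0.63,0,0,0,0]]'>/dev/null
python3 -m pendant '[[-0.94,-0.63,0,0,0,0],[-0.94,-0.63,0,0,0,0],[-0.94,-0.63,0,0,0,0],[-0.94,-0.63,0,0,0,0],[-0.94,-0.63,0,0,0,0]]'>/dev/null
python3 -m pendant '[[-0.5,-0.3,0,0,0,0],[0,0,0,0,0,-0.025],[0,0,0,0,0,-0.025],[0,0,0,0,0,0],[0,0,0,0,0,0]]'
cat > look.py <<'E'
import sys
from h import *
np.set_printoptions(precision=4,suppress=True)
s=r.get_state();p,d=optics.snapshot("wrist");C=cam("wrist",s);n=sys.argv[1]
cv2.imwrite(f"pics/{n}.png",p);np.savez(n+".npz",p=p,d=d,T=C[3])
Rm=R.from_quat(s["eef_rot"]).as_matrix()
print("q",s["q"],"tcp",s["tool_pos"],"yaw_y",np.degrees(np.arctan2(Rm[1,1],Rm[0,1])),"tilt",Rm[:,2])
for m,st,c in blobs(hsv(p,(105,150,60),(125,255,255)),300):
    P=pts(C,d,m);zt=np.percentile(P[:,2],98)
    t=P[P[:,2]>zt-.006]; h=cv2.minAreaRect(t[:,:2].astype(np.float32)); print("blue",st,c,"ztop",zt,"bar rect",h)
    print(" barmean",t.mean(0)); k=P[(P[:,2]<zt-.022)]
    if len(k)>50: print(" disc",cv2.minEnclosingCircle(k[:,:2].astype(np.float32)),np.percentile(k[:,2],[5,50,95]))
E
python3 look.py w1
```

```text
clock: 0.93
tool_pos: [0.3835, 0.3579, 0.2385]
eef_rot: [0.187, 0.982, -0.0, -0.0]
contact_force: [-0.0, -0.0, 0.2]
opening: 1.002
finger_force: 0.0
clock: 2.18
tool_pos: [0.5521, 0.1154, 0.2385]
eef_rot: [0.11, 0.994, 0.0, -0.0]
contact_force: [0.8, 0.4, 0.8]
opening: 1.001
finger_force: 0.0
q [-0.1025  0.6173 -0.308   1.7491  0.2427  0.8131  0.8249] tcp [0.5521 0.1154 0.2385] yaw_y 77.33803569332478 tilt [-0.0008  0.0007 -1.    ]
blue [ 391    0  102   76 6303] [439.6048  33.8137] ztop 0.08112661925675042 bar rect ((0.44533059000968933, 0.35618001222610474), (0.024131257086992264, 0.05100712180137634), 70.09358978271484)
 barmean [0.4452 0.3551 0.0796]
 disc ((0.4322974681854248, 0.3779691755771637), 0.06544916331768036) [0.0101 0.0431 0.0531]
blue [ 225  156   75   84 4564] [262.0532 195.8994] ztop 0.17301965386598242 bar rect ((0.5545510649681091, 0.11936430633068085), (0.01751050166785717, 0.05843659117817879), 77.05564880371094)
 barmean [0.554  0.1192 0.1718]
 disc ((0.5527927279472351, 0.11823361366987228), 0.03674285486340523) [0.1358 0.1441 0.1453]
```

View pics/w1.png

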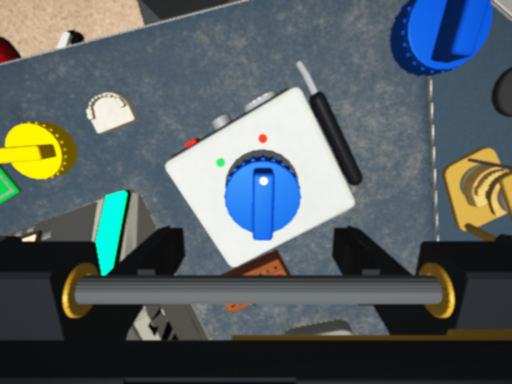

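Wrist picture: cap at (262,196), bar along the image vertical with its nose at the red dot (263,139), green dot at (221,162). Depth gives a bar top of 0.172–0.173 in both the top and wrist views. I'll descend and grasp.

```bash

python3 -m pendant '[[-0.05,0.12,0.3,0,0,0],[0,0,0.8,0,0,0],[0,0,0.8,0,0,0],[0,0,0.8,0,0,0],[0,0,0.6,0,0,0]]'
python3 -m pendant '[[0,0,0.2,0,0,0],[0,0,0.1,0,0,0],[0,0,0,0,0,0]]'
python3 -m pendant '[[0,0,0,0,0,0],[0,0,0,0,0,0],[0,0,0,0,0,0],[0,0,0,0,0,0],[0,0,0,0,0,0]]' -1 40
python3 -m pendant '[[0,0,0,0,0,0],[0,0,0,0,0,0],[0,0,0,0,0,0],[0,0,0,0,0,0]]'
```

```text
clock: 2.65
tool_pos: [0.5536, 0.118, 0.1543]
eef_rot: [0.11, 0.994, -0.0, -0.001]
contact_force: [-0.6, 0.6, 0.0]
opening: 1.005
finger_force: 0.0
clock: 2.9
tool_pos: [0.5543, 0.1179, 0.1485]
eef_rot: [0.11, 0.994, 0.0, -0.0]
contact_force: [0.3, 0.8, -0.3]
opening: 1.002
finger_force: 0.0
clock: 3.32
tool_pos: [0.5546, 0.1175, 0.1492]
eef_rot: [0.11, 0.994, 0.0, 0.0]
contact_force: [0.3, 0.8, -0.7]
opening: 0.644
finger_force: 0.0
clock: 3.65
tool_pos: [0.5543, 0.1174, 0.1487]
eef_rot: [0.11, 0.994, 0.0, -0.0]
contact_force: [-0.0, -0.3, 0.6]
opening: 0.344
finger_force: 0.0
```

```bash

python3 -m pendant '[[0,0,0,0,0,0],[0,0,0,0,0,0],[0,0,0,0,0,0],[0,0,0,0,0,0]]'
python3 -m pendant '[[0,0,0,0,0,0],[0,0,0,0,0,0],[0,0,0,0,0,0]]'
python3 - <<'E'
from plant import r; s=r.get_state(); print(s["contact_force"],s["moment"],s["tool_pos"])
E
```

```text
clock: 3.98
tool_pos: [0.5545, 0.1178, 0.1488]
eef_rot: [0.11, 0.994, 0.0, 0.0]
contact_force: [-0.2, 0.1, 0.4]
opening: 0.205
finger_force: 39.7
clock: 4.23
tool_pos: [0.5544, 0.1177, 0.1488]
eef_rot: [0.11, 0.994, 0.0, 0.0]
contact_force: [-0.4, 1.0, 1.2]
opening: 0.201
finger_force: 39.7
[-0.41756115  0.97541256  1.15768775] [ 0.1912327  -0.05008339  0.02870046] [0.55443044 0.1176743  0.14877798]
```

```bash

python3 -m pendant '[[0,0,0.12,0,0,0],[0,0,0.12,0,0,0],[0,0,0.12,0,0,0],[0,0,0,0,0,0],[0,0,0,0,0,0]]'
python3 -m pendant '[[0,0,0,0,0,0],[0,0,0,0,0,0]]'
```

```text
clock: 4.65
tool_pos: [0.5546, 0.1177, 0.1401]
eef_rot: [0.11, 0.994, 0.0, 0.0]
contact_force: [-2.6, 1.3, 9.4]
opening: 0.2
finger_force: 39.7
clock: 4.82
tool_pos: [0.5546, 0.1177, 0.1403]
eef_rot: [0.11, 0.994, 0.0, 0.0]
contact_force: [-0.8, 0.5, 8.6]
opening: 0.201
finger_force: 39.7
```

```bash

python3 -m pendant '[[0,0,0.02,0,0,0],[0,0,0,0,0,0]]'; python3 look.py w2; python3 - <<'E'
from h import *
for n in("w1","w2"):
    z=np.load(n+".npz");C=list(cam("wrist",r.get_state()));C[3]=z["T"];p,d=z["p"],z["d"]
    P=pts(C,d,hsv(p,(105,150,60),(125,255,255)));Q=P[(np.hypot(P[:,0]-.5545,P[:,1]-.1178)<.037)&(np.hypot(P[:,0]-.5545,P[:,1]-.1178)>.02)]
    W=pts(C,d,hsv(p,(0,0,150),(180,60,255)));W=W[np.hypot(W[:,0]-.5545,W[:,1]-.1178)<.09]
    print(n,np.histogram(Q[:,2],np.arange(.125,.15,.0015)),np.median(W[:,2]))
E
```

```text
clock: 4.98
tool_pos: [0.5546, 0.1177, 0.1398]
eef_rot: [0.11, 0.994, 0.0, 0.0]
contact_force: [-2.1, 0.3, 8.5]
opening: 0.198
finger_force: 39.7
q [-0.1427  0.7566 -0.251   1.8316  0.3111  0.5909  0.7634] tcp [0.5546 0.1177 0.1398] yaw_y 77.41683807833222 tilt [ 0.0009  0.0003 -1.    ]
blue [ 439    0   73   58 3774] [477.332   26.0154] ztop 0.04547760775659156 bar rect ((0.45647501945495605, 0.3307781219482422), (0.04422951862215996, 0.02898329496383667), 5.682124137878418)
 barmean [0.4541 0.331  0.0433]
 disc ((0.45080170035362244, 0.3377406895160675), 0.03603602573275566) [0.0029 0.0136 0.0227]
blue [ 201  170  116  106 7051] [258.6447 217.5087] ztop 0.16413302639028648 bar rect ((0.542454719543457, 0.12039756774902344), (0.04885026440024376, 0.04292147234082222), 77.4247055053711)
 barmean [0.5434 0.12   0.164 ]
 disc ((0.5472331643104553, 0.11823662370443344), 0.03694899380207062) [0.1155 0.1349 0.1365]
w1 (array([  10,   11,   10,   18,   11,   12,   12,   27,   44,   10,   12,
        118, 1504,  703,    7,    6]), array([0.125 , 0.1265, 0.128 , 0.1295, 0.131 , 0.1325, 0.134 , 0.1355,
       0.137 , 0.1385, 0.14  , 0.1415, 0.143 , 0.1445, 0.146 , 0.1475,
       0.149 ])) 0.09506844034681608
w2 (array([  47,   99,  115,   38,   49,  217, 1908,  886,   27,   29,   23,
         30,   30,   34,   22,   28]), array([0.125 , 0.1265, 0.128 , 0.1295, 0.131 , 0.1325, 0.134 , 0.1355,
       0.137 , 0.1385, 0.14  , 0.1415, 0.143 , 0.1445, 0.146 , 0.1475,
       0.149 ])) 0.0950566197517068
```

Disc top dropped from 0.1443 to 0.1353, so it's 9 mm down with no slip. Now the twist.

```bash

python3 -m pendant '[[0,0,0,0,0,-0.015],[0,0,0,0,0,-0.03],[0,0,0,0,0,-0.03],[0,0,0,0,0,0]]'
python3 - <<'E'
from plant import r; s=r.get_state(); print(s["contact_force"],s["moment"],s["q"])
E
python3 -m pendant '[[0,0,0,0,0,-0.03],[0,0,0,0,0,-0.03],[0,0,0,0,0,-0.03],[0,0,0,0,0,-0.03],[0,0,0,0,0,0]]'
python3 - <<'E'
from plant import r; s=r.get_state(); print(s["contact_force"],s["moment"],s["q"])
E
python3 -m pendant '[[0,0,0,0,0,-0.03],[0,0,0,0,0,-0.03],[0,0,0,0,0,-0.03],[0,0,0,0,0,-0.025],[0,0,0,0,0,0]]'
python3 - <<'E'
from h import *
s=r.get_state(); print(s["contact_force"],s["moment"],s["q"]);m=R.from_quat(s["eef_rot"]).as_matrix();print(np.degrees(np.arctan2(m[1,1],m[0,1])))
E
```

```text
clock: 5.37
tool_pos: [0.555, 0.1175, 0.1399]
eef_rot: [-0.01, 1.0, 0.0, 0.001]
contact_force: [-0.6, 0.3, 8.9]
opening: 0.197
finger_force: 39.7
[-0.59752874  0.29419035  8.94230365] [-0.01787321  0.22956574 -0.00903006] [-0.10318207  0.7627861  -0.31805763  1.82901288  0.38709743  0.60940225
  0.93125703]
clock: 5.78
tool_pos: [0.5553, 0.1175, 0.14]
eef_rot: [-0.197, 0.98, 0.0, 0.001]
contact_force: [-0.9, 0.7, 8.1]
opening: 0.196
finger_force: 39.7
[-0.92914211  0.67275906  8.13605699] [-0.0094346   0.08996128  0.0800408 ] [-0.04254215  0.77638135 -0.42346434  1.82532585  0.4995594   0.64496357
  1.20290879]
clock: 6.2
tool_pos: [0.5555, 0.1175, 0.1399]
eef_rot: [-0.369, 0.929, -0.0, 0.001]
contact_force: [0.4, -0.6, 8.6]
opening: 0.204
finger_force: 39.7
[ 0.35985884 -0.57474304  8.64226814] [-0.09487547 -0.06814484  0.0113848 ] [ 0.01337209  0.79376984 -0.52351358  1.82207075  0.59791271  0.68592143
  1.47243044]
133.36882446938367
```

```bash

python3 -m pendant '[[0,0,0,0,0,-0.014],[0,0,0,0,0,-0.01],[0,0,0,0,0,-0.005],[0,0,0,0,0,0],[0,0,0,0,0,0]]'
cat > st.py <<'E'
from h import *
np.set_printoptions(precision=4,suppress=True)
s=r.get_state(); print(s["contact_force"],s["moment"],s["q"]);m=R.from_quat(s["eef_rot"]).as_matrix();print("yaw",np.degrees(np.arctan2(m[1,1],m[0,1])),s["tool_pos"])
E
python3 st.py
```

```text
clock: 6.62
tool_pos: [0.5555, 0.1175, 0.14]
eef_rot: [-0.41, 0.912, -0.0, 0.001]
contact_force: [-0.0, -0.7, 8.9]
opening: 0.203
finger_force: 39.7
[-0.0097 -0.6778  8.9012] [-0.0423  0.036  -0.023 ] [ 0.026   0.7983 -0.547   1.8214  0.6202  0.6967  1.5396]
yaw 138.39814903238232 [0.5555 0.1175 0.14  ]
```

```bash

python3 -m pendant '[[0,0,0,0,0,-0.01],[0,0,0,0,0,0],[0,0,0,0,0,0]]'; python3 st.py; python3 -m pendant '[[0,0,0,0,0,-0.01],[0,0,0,0,0,0],[0,0,0,0,0,0]]'; python3 st.py; python3 look.py w3
```

```text
clock: 6.87
tool_pos: [0.5553, 0.1176, 0.14]
eef_rot: [-0.424, 0.906, -0.0, 0.001]
contact_force: [-0.5, -0.1, 9.3]
opening: 0.2
finger_force: 39.7
[-0.4611 -0.0916  9.3135] [-0.0429  0.0798 -0.1009] [ 0.0306  0.8001 -0.5557  1.8212  0.6277  0.7008  1.5637]
yaw 140.19145402768834 [0.5553 0.1176 0.14  ]
clock: 7.12
tool_pos: [0.5551, 0.1178, 0.14]
eef_rot: [-0.438, 0.899, 0.0, 0.001]
contact_force: [-0.6, 0.2, 9.6]
opening: 0.203
finger_force: 39.8
[-0.569   0.1833  9.5995] [ 0.1569  0.1966 -0.3651] [ 0.0352  0.8019 -0.5644  1.8212  0.6348  0.7048  1.5875]
yaw 141.946464167882 [0.5551 0.1178 0.14  ]
q [ 0.0352  0.8019 -0.5644  1.8212  0.6348  0.7048  1.5875] tcp [0.5551 0.1178 0.14  ] yaw_y 141.946464167882 tilt [ 0.0017  0.001  -1.    ]
blue [ 202  170  115  106 7070] [258.6706 217.4868] ztop 0.16443283224980337 bar rect ((0.5473918914794922, 0.10787584632635117), (0.04363643750548363, 0.04856559634208679), 51.21980285644531)
 barmean [0.548  0.1083 0.1643]
 disc ((0.5523707270622253, 0.11183653026819229), 0.0367545448243618) [0.1152 0.1351 0.1367]
blue [ 427  243   65   33 1602] [462.5662 260.8115] ztop 0.2053211976305015 bar rect ((0.4860370457172394, 0.14010202884674072), (0.0036218587774783373, 0.021079495549201965), 31.406723022460938)
 barmean [0.4865 0.1398 0.2129]
 disc ((0.4266413152217865, 0.33249008655548096), 0.038467708975076675) [0.0044 0.0221 0.0432]
blue [433 304  44  31 797] [458.1518 315.6474] ztop 0.06530667158597199 bar rect ((0.4756354093551636, 0.2618560492992401), (0.017961764708161354, 0.1907978653907776), 7.941932201385498)
 barmean [0.4657 0.3389 0.0662]
 disc ((0.46836790442466736, 0.389415979385376), 0.052807994186878204) [0.0005 0.0377 0.0432]
```

View pics/w3.png

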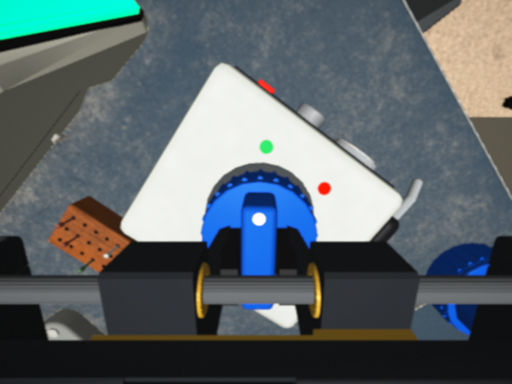

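Picture: the nose dot (259,219) lines up with the green dot (266,147), and the reaction moment shows the stop. I'll ease the torque and lift.

```bash

python3 -m pendant '[[0,0,0,0,0,0.01],[0,0,-0.1,0,0,0],[0,0,-0.2,0,0,0],[0,0,-0.2,0,0,0],[0,0,0,0,0,0]]'; python3 st.py
python3 -m pendant '[[0,0,-0.2,0,0,0],[0,0,-0.3,0,0,0],[0,0,-0.3,0,0,0],[0,0,-0.3,0,0,0],[0,0,0,0,0,0]]'; python3 st.py
```

```text
clock: 7.58
tool_pos: [0.5544, 0.1171, 0.1519]
eef_rot: [-0.424, 0.906, -0.0, -0.0]
contact_force: [-1.0, -0.1, -1.4]
opening: 0.2
finger_force: 39.7
[-1.011  -0.0769 -1.4422] [ 0.0497  0.0049 -0.0098] [ 0.0392  0.7838 -0.5696  1.8137  0.6107  0.7268  1.5785]
yaw 140.20890759663664 [0.5544 0.1171 0.1519]
clock: 8.0
tool_pos: [0.5551, 0.1179, 0.1809]
eef_rot: [-0.424, 0.905, -0.0, 0.001]
contact_force: [0.2, -0.4, -0.7]
opening: 0.2
finger_force: 39.7
[ 0.2375 -0.4236 -0.7104] [0.0665 0.0438 0.0089] [ 0.057   0.7456 -0.6005  1.7903  0.5739  0.7843  1.6101]
yaw 140.2252755512585 [0.5551 0.1179 0.1809]
```

```bash

python3 -m pendant '[[0,0,-0.6,0,0,0],[0,0,-0.6,0,0,0.037],[0,0,-0.6,0,0,0.037],[0,0,-0.6,0,0,0.037],[0,0,0,0,0,0.037]]' >/dev/null
python3 -m pendant '[[0,0,0,0,0,0.037],[0,0,0,0,0,0.037],[0,0,0,0,0,0.037],[0,0,0,0,0,0.037],[0,0,0,0,0,0.037]]'
python3 -m pendant '[[0.03,-0.4,0,0,0,0],[0.05,-0.8,0,0,0,0],[0.05,-0.92,0,0,0,0],[0.05,-0.92,0,0,0,0],[0.05,-0.92,0,0,0,0]]'
python3 -m pendant '[[0.05,-0.92,0,0,0,0],[0.05,-0.92,0,0,0,0],[0.05,-0.92,0,0,0,0],[0.05,-0.92,0,0,0,0],[0.05,-0.92,0,0,0,0]]' >/dev/null
python3 -m pendant '[[0.05,-0.92,0,0,0,0],[0.05,-0.92,0,0,0,0],[0.05,-0.92,0,0,0,0],[0.03,-0.5,0,0,0,0],[0,0,0,0,0,0]]'
python3 look.py w4; python3 st.py
```

```text
clock: 8.83
tool_pos: [0.554, 0.1175, 0.2392]
eef_rot: [0.087, 0.996, 0.0, -0.0]
contact_force: [-0.1, 0.1, -2.1]
opening: 0.199
finger_force: 39.7
clock: 9.25
tool_pos: [0.5311, 0.0191, 0.2392]
eef_rot: [0.083, 0.997, -0.0, -0.0]
contact_force: [-0.3, -0.1, -1.6]
opening: 0.196
finger_force: 39.7
clock: 10.08
tool_pos: [0.4865, -0.1751, 0.2389]
eef_rot: [0.087, 0.996, -0.001, -0.001]
contact_force: [-0.1, -1.4, -1.6]
opening: 0.203
finger_force: 39.7
q [ 0.4981  0.566  -0.3855  1.8811  0.3028  0.7529  1.3412] tcp [ 0.4865 -0.1751  0.2389] yaw_y 80.06887766050014 tilt [-0.0016 -0.002  -1.    ]
blue [ 200  172  118  104 7081] [258.5833 217.9746] ztop 0.26327940067044864 bar rect ((0.4744865596294403, -0.17288190126419067), (0.048550792038440704, 0.043476950377225876), 80.26156616210938)
 barmean [ 0.4753 -0.1733  0.2632]
 disc ((0.519498348236084, -0.21314440667629242), 0.08752776682376862) [0.2153 0.234  0.2355]
[-0.8463  1.0913 -1.8572] [0.0876 0.0251 0.0186] [ 0.4954  0.5659 -0.388   1.8812  0.3017  0.7523  1.3397]
yaw 80.20650470538887 [ 0.4875 -0.1724  0.2391]
```

View pics/w4.png

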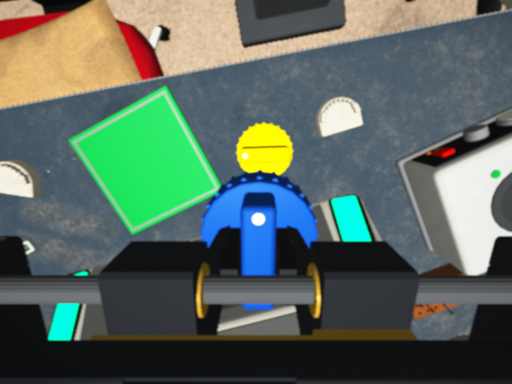

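Picture: the mat is fully visible with corners around (165,87), (219,187), (135,233), (70,140). The cap is held level. Next I'll measure the mat centre.

```bash
python3 - <<'E'
from h import *
np.set_printoptions(precision=4,suppress=True)
def rep(n,C,p,d,lo=(55,80,60)):
    m=hsv(p,lo,(75,255,255)).astype(np.uint8)
    m=cv2.morphologyEx(m,cv2.MORPH_CLOSE,np.ones((7,7)))>0
    m=max(blobs(m),key=lambda b:b[1][4])[0]
    cn=max(cv2.findContours(m.astype(np.uint8),0,2)[0],key=cv2.contourArea)[:,0]
    z=pts(C,d,m)[:,2]
    b=plane(C,cn,.006)[:,:2].astype(np.float32); print(n,cv2.minAreaRect(b),"z",np.median(z))
s=r.get_state()
z=np.load("w4.npz");C=list(cam("wrist",s));C[3]=z["T"];rep("wrist",C,z["p"],z["d"])
for n in("top","scene"): z=np.load(n+"0.npz");rep(n,cam(n),z["p"],z["d"])
E
```

```text
wrist ((0.45422011613845825, -0.32928141951560974), (0.16109901666641235, 0.16168510913848877), 16.402957916259766) z 0.0060676700656766
top ((0.4529911279678345, -0.3293062448501587), (0.16134145855903625, 0.16223134100437164), 16.441396713256836) z 0.006022004873037279
scene ((0.45169705152511597, -0.33014148473739624), (0.16540460288524628, 0.16319233179092407), 16.284290313720703) z 0.005464989139870813
```

```bash

python3 -m pendant '[[0.03,-0.5,0,0,0,0],[0.03,-0.9,0,0,0,0],[0.04,-0.9,0,0,0,0],[0.04,-0.9,0,0,0,0],[0.04,-0.9,0,0,0,0]]' >/dev/null
python3 -m pendant '[[0.04,-0.9,0,0,0,0],[0.04,-0.9,0,0,0,0],[0,-0.52,0,0,0,0],[0,0,0,0,0,0],[0,0,0,0,0,0]]'
python3 -m pendant '[[0,0,0.8,0,0,0],[0,0,0.9,0,0,0],[0,0,0.9,0,0,0],[0,0,0.9,0,0,0],[0,0,0.9,0,0,0]]' >/dev/null
python3 -m pendant '[[0,0,0.9,0,0,0],[0,0,0.9,0,0,0],[0,0,0.7,0,0,0],[0,0,0.4,0,0,0],[0,0,0,0,0,0]]'
python3 st.py
```

```text
clock: 10.97
tool_pos: [0.4552, -0.3272, 0.239]
eef_rot: [0.084, 0.996, 0.001, 0.0]
contact_force: [0.9, 0.2, -1.5]
opening: 0.198
finger_force: 39.7
clock: 11.8
tool_pos: [0.4548, -0.3253, 0.055]
eef_rot: [0.083, 0.997, 0.002, -0.001]
contact_force: [0.9, -0.3, -1.5]
opening: 0.198
finger_force: 39.7
[ 0.8717 -0.2542 -1.4503] [0.0071 0.0394 0.0189] [ 0.6827  0.8917 -0.2447  1.8857  0.4713  0.4243  1.4962]
yaw 80.47496310055485 [ 0.4548 -0.3253  0.055 ]
```

```bash

python3 -m pendant '[[0.02,-0.17,0.1,0,0,0],[0,0,0.16,0,0,0],[0,0,0.08,0,0,0],[0,0,0,0,0,0],[0,0,0,0,0,0]]'; python3 st.py
python3 -m pendant '[[0,0,0.04,0,0,0],[0,0,0.04,0,0,0],[0,0,0,0,0,0],[0,0,0,0,0,0]]'; python3 st.py
```

```text
clock: 12.22
tool_pos: [0.4538, -0.3324, 0.0487]
eef_rot: [0.085, 0.996, -0.0, 0.0]
contact_force: [0.2, 0.9, -1.8]
opening: 0.202
finger_force: 39.7
[ 0.1512  0.9075 -1.7807] [ 0.0075 -0.007   0.0619] [ 0.6889  0.9035 -0.2369  1.8814  0.4784  0.4116  1.4982]
yaw 80.28128005122797 [ 0.4538 -0.3324  0.0487]
clock: 12.55
tool_pos: [0.4536, -0.3322, 0.0462]
eef_rot: [0.085, 0.996, 0.0, 0.0]
contact_force: [0.1, -0.6, -1.5]
opening: 0.204
finger_force: 39.7
[ 0.0856 -0.5647 -1.4959] [-0.0215  0.025  -0.0588] [ 0.6873  0.9076 -0.2344  1.882   0.4799  0.4074  1.4969]
yaw 80.29511831357662 [ 0.4536 -0.3322  0.0462]
```

```bash

python3 -m pendant '[[0,0.11,0,0,0,0],[0,0,0.04,0,0,0],[0,0,0.03,0,0,0],[0,0,0,0,0,0],[0,0,0,0,0,0]]'; python3 st.py
python3 -m pendant '[[0,0,0.03,0,0,0],[0,0,0,0,0,0],[0,0,0,0,0,0]]'; python3 st.py
```

```text
clock: 12.97
tool_pos: [0.4541, -0.3295, 0.0444]
eef_rot: [0.085, 0.996, 0.0, -0.0]
contact_force: [0.5, -0.5, -2.5]
opening: 0.2
finger_force: 39.7
[ 0.4909 -0.4515 -2.4677] [-0.0051 -0.0388 -0.0281] [ 0.6805  0.9097 -0.2304  1.886   0.4807  0.4004  1.4912]
yaw 80.30014573060416 [ 0.4541 -0.3295  0.0444]
clock: 13.22
tool_pos: [0.4542, -0.3293, 0.0441]
eef_rot: [0.085, 0.996, 0.0, 0.0]
contact_force: [-0.9, 2.0, 4.8]
opening: 0.201
finger_force: 39.7
[-0.8514  2.0161  4.8449] [ 0.2686  0.2193 -0.0211] [ 0.6801  0.9101 -0.2301  1.8863  0.481   0.3993  1.4907]
yaw 80.30434861790042 [ 0.4542 -0.3293  0.0441]
```

Contact (force went from -1.5 to +4.8). I'll open gradually at low grip force, then retreat straight up.

```bash

python3 -m pendant '[[0,0,0,0,0,0],[0,0,0,0,0,0],[0,0,0,0,0,0],[0,0,0,0,0,0],[0,0,0,0,0,0]]' 0.0
python3 -m pendant '[[0,0,0,0,0,0],[0,0,0,0,0,0]]'
python3 -m pendant '[[0,0,-0.2,0,0,0],[0,0,-0.5,0,0,0],[0,0,-0.8,0,0,0],[0,0,-0.9,0,0,0],[0,0,-0.9,0,0,0]]'
python3 -m pendant '[[0,0,-0.9,0,0,0],[0,0,-0.9,0,0,0],[0,0,-0.5,0,0,0],[0,0,0,0,0,0],[0,0,0,0,0,0]]'
python3 look.py w5; python3 - <<'E'
from h import *
for n in("scene","top"): p,d=optics.snapshot(n); cv2.imwrite(f"pics/{n}9.png",p)
E
```

```text
clock: 13.63
tool_pos: [0.454, -0.3297, 0.0436]
eef_rot: [0.085, 0.996, 0.0, 0.0]
contact_force: [-0.3, -0.1, -0.2]
opening: 0.495
finger_force: 0.0
clock: 13.8
tool_pos: [0.454, -0.3295, 0.0436]
eef_rot: [0.085, 0.996, 0.0, -0.0]
contact_force: [0.4, 0.3, -0.3]
opening: 0.5
finger_force: 0.0
clock: 14.22
tool_pos: [0.4537, -0.3293, 0.1272]
eef_rot: [0.085, 0.996, 0.0, -0.0]
contact_force: [-0.5, 0.5, -0.6]
opening: 0.503
finger_force: 0.0
clock: 14.63
tool_pos: [0.4541, -0.3298, 0.1842]
eef_rot: [0.085, 0.996, -0.0, 0.001]
contact_force: [-0.5, 0.4, -0.8]
opening: 0.504
finger_force: 0.0
q [ 0.7652  0.6949 -0.3693  1.8119  0.3668  0.7013  1.5921] tcp [ 0.4541 -0.3298  0.1842] yaw_y 80.27899495902888 tilt [ 0.001  -0.0008 -1.    ]
blue [ 228  149   63   67 2837] [260.0053 182.9503] ztop 0.06802476661968278 bar rect ((0.4533970355987549, -0.32830536365509033), (0.017481302842497826, 0.0571591854095459), 79.87277221679688)
 barmean [ 0.4534 -0.3285  0.0668]
 disc ((0.4528377056121826, -0.3291744291782379), 0.035463083535432816) [0.0373 0.0391 0.0403]
```

View pics/w5.png

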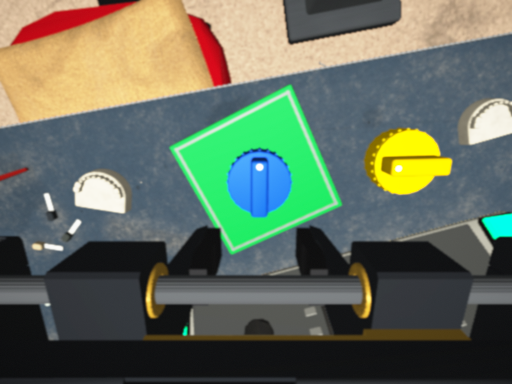

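View pics/scene9.png

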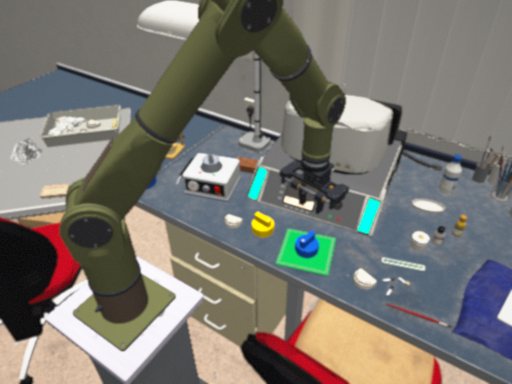

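The cap (260,183 in the wrist view) stands upright and centred on the mat. Disc top is at 0.039 = 6+33 mm. The models are undisturbed, the neck is bare and the robot is clear, so I'm handing in.

```bash
python3 -c "
from plant import r; print(r.finish_job())"
```

```text
the job is handed in; nothing more can be done
None
```

Job handed in: the blue filler cap was pressed 9 mm down, twisted counter-clockwise to its stop, lifted off and set down gently, upright and within about 1 mm of the mat's centre, with the plaster models untouched.

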